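# Hook the reject-chute flap's return spring back on its anchor post

## Task

The return spring of the reject chute's flap has come off. Take the spring puller from its rest, put its pin into the eye at the spring's free end, stretch the spring past the anchor post and bring its open hook onto the post so that the hook holds the spring in tension there. Then lay the puller back across its rest; work the spring with the puller, never with the gripper, and leave the other instruments where they lie.

Things in the scene. Friction and masses are not known exactly. Their poses are not given: they have to be found in the camera images.
- puller: Spring puller: black bar handle 110 mm long (its x) x 24 mm wide (y) x 34 mm high, with an 8 mm steel pin straight down from the middle of its underside. Origin: centre of the handle's underside, on the pin's axis. The pin ends in an 11 mm ball, lowest point 67.5 mm below the origin; a 14 mm collar covers its top 6 mm. About 0.15 kg. Starts across its rest, pin hanging down.
- rest: Tool rest, fixed: two upright steel rails on a 100 x 90 mm foot plate 8 mm thick. Origin: centre of its underside, on the worktop. The rails run along y (70 mm long, 12 mm thick) at x = -31 and +31 mm, with a 50 mm gap; their flat tops are 85 mm above the worktop. The puller's handle lies across both rails, along the rest's x, its pin hanging in the gap.
- post (a point): Anchor post of the spring, fixed on the chute's dark steel base: upright pin of 12 mm diameter with a 16 mm flat head. This point is on its axis in the spring's plane, 60 mm above the worktop. The post's top is 12 mm above this point, the base's top (180 x 265 mm) 30 mm below it.
- stud (a point): The stud on the flap's crank about which the spring's tail swivels, 150 mm from the post; this point is on its axis in the spring's plane (60 mm above the worktop). The line from stud to post is where the hooked spring lies; the chute and its flap are beyond the stud, away from the post.
- hook: Steel end of the spring, 6 mm rod, level, 60 mm above the worktop: an open hook (24 mm inside width), then a closed eye at the very end. Frame: x along the spring away from the stud, z up, origin on the stud's axis when relaxed. The hook's shank runs at y = -15 mm, the bend is at its outer end, its mouth is open towards +y for about 35 mm between lip and coil, so the post must enter from +y.
- seat (a point): Where the post's axis lies in the hook's bend when hooked; 128 mm from the stud relaxed, 150 mm hooked. The short lip on the +y side reaches back to 13 mm nearer the stud than this point, so keep the seat 20 to 40 mm farther from the stud than the post while swinging the hook over the post; easing it back then seats it.
- eye (a point): Centre of the eye at the end of the spring, 24 mm outside the seat: horizontal ring, 24 mm inside diameter, 36 mm outside, for the puller's pin from above. The pulling pin bears on the ring's outer side, its axis then 8 mm outside this point.
- spring_stretch (a joint): Stretch of the spring in m, 0 relaxed (eye centre 152 mm from the stud), about 0.022 when hooked on the post, stop at 0.075. Pull is 1.2 N at 0 and grows by 0.8 N per 10 mm (3 N hooked, 5.4 N at 0.053).
- spring_swing (a joint): Swing of the spring about the stud in rad: 0 lies along the line from stud to post; positive is turned clockwise seen from above (towards the robot's side). Swings freely with slight friction. Relaxed it starts at 0.35 to 0.8, clear of the post on the side from which the hook has to be brought over.
- rake: Bystander: chrome rake retractor 190 mm long lying on the worktop. Origin: on its axis, underside.
- skin_hook: Bystander: bent steel skin hook 165 mm long lying on the worktop. Origin: near its middle, underside.
- container_handle: Bystander: blue container handle, a bow 125 mm long along its y axis, 14 mm thick, lying on the worktop. Origin: its middle, underside.
- gallipot: Bystander: white porcelain cup of 68 mm diameter, 45 mm high, standing on the worktop. Origin: centre of its underside.
Mind the look-alikes: they are no part of the job. What is meant by the puller is not pink, and is the larger of those in its own colour.

How it is judged:
By the outcome, as a careful person would: the job done as asked, in the order asked, and still so for the second after the job is handed in, with the robot touching nothing.
It also fails if it takes over 54 s, if anything falls off the work surface, if the arm or the gripper's body presses on something with over 40 N, if the wrist force passes 120 N, or if a joint passes its speed limit or range.

## Robot

A 7-joint arm with a two-finger parallel gripper is mounted at the origin on the work surface. World frame = base frame: x ahead of the robot, y to its left, z up, the work surface at z = 0. Lengths are in m, angles in rad, forces in N, time in s.
With the tool pointing down it reaches from about 0.4 to 0.875 m from the base axis. Payload 19.3 kg.
Tool frame: the origin (TCP) lies midway between the tips of the shut fingers; the grasp point (between the pads) lies 19 mm behind it; x points along the fingers, y is the direction in which the jaws open and shut, and the axes are right-handed (so a half turn about x gives the same grasp; the last joint's range is limited). The gripper opens to 85 mm and grips with 20 to 120 N. Pads are 22 mm wide; open, the fingers measure 114 mm over their backs; the gripper's body (76 mm by 85 mm) begins 54 mm behind the grasp point. The pads swing forward as they close: fully open they stand 13 mm farther back than shut.
Start: joints at [1.195, 0.521, -0.036, 1.599, 0.021, 1.021, -0.113], TCP at [0.188, -0.596, 0.231] pointing down, gripper open.
Joint ranges: [-2.91, 2.91], [-0.3, 2.13], [-1.5, 1.42], [0.17, 2.43], [-1.26, 4.41], [0.16, 1.93], [-2.52, 2.52]. Speed limits (rad/s): [1.89, 1.89, 2.39, 2.39, 3.01, 3.01, 3.01].

## Interface

Orientations are given as [roll, pitch, yaw] about the fixed x, y, z axes, in that order (R = Rz(yaw) Ry(pitch) Rx(roll)).
In Python, from workcell import telemetry, vision, workorder gives the robot as it stands. The module is installed in compiled form; this text tells all that it offers.
- The arm moves only by the tool play_rows, never from a script. Its argument "deltas" is a list of rows, each a list of 7 numbers: the shift along the world's x, y, z in mm, then the turn, a rotation vector about the world's x, y, z in degrees, then the finger opening in mm, from 0 to 85.4. In form: [[x, y, z, wx, wy, wz, jaw], ...]. A call has 1 to 8 rows; each row shifts and turns the commanded pose from where the row before left it; what a row does not reach is not made up. A row lasts 1/8 s, in which the tool goes at most 62.5 mm and 10.7 degrees, less where a joint would pass 70% of its speed; a pose out of reach is approached as far as the arm can. A call with a gripper value outside its range is refused whole. The fingers move at their own pace and stop on an object; "grip_force" is the grip in N (left out, the last holds). Time passes only in rows, so rows that do not move let the fingers close. It gives the time, the measured TCP pose, the force and the opening at its end, in the units of the state.
- telemetry.observe(): the state, without advancing time (a new reading comes with each control period).
- vision.grab_frame(name): name is "scene" or "top"; returns the picture (384x512x3 uint8, red, green, blue); there is no depth.
- vision.camera_info(name): a dict with "mtx" (3x3 intrinsics, pixels), "rvec" (rotation vector, rad) and "tvec" (3), from world to camera coordinates, as OpenCV has them. Camera axes: x right, y down, z forward; pixel columns grow to the right and rows downward; lengths in m; the calibration is good to about 2 mm. A picture is of the moment at which its call begins. camera_info takes no time and is no camera call.
- workorder.job_done(): hands the job in, once; it reports no verdict.
The state is a dict: "clock": time; "qpos": joint angles; "qd": joint speeds; "joint_efforts": joint torques, N m; "position": TCP position; "tool_rot": TCP orientation; "force": force on the tool from outside, world axes, zero at the start; "moment": the same for the moment, N m; "grip_width": finger opening in m.
Only numpy, scipy, OpenCV 4.12 (cv2) and the standard library are available. Lean on these libraries where they do the work, as an engineer would, in place of code of your own. Each camera call takes 0.05 s, during which the arm holds its last target. There are 200 camera calls.

## Working session

There is one attempt and no reset: what is moved stays moved. The work goes in short steps, Python scripts to look and compute and a tool call to move; the robot and the scene stay as the last step left them, time stands still between calls to the robot, and variables do not carry over. Pictures are saved under pics/ and viewed, about 8 in all and at most 12, crops included, and the job is handed in when it is done.

Besides the shell and the picture viewer there is one more tool, called in YAML: its name, and indented under it one key for each argument. play_rows: Moves the arm, as the interface text tells. Its arguments: {"type":"object","properties":{"deltas":{"type":"array","items":{"type":"array","items":{"type":"number"}}},"grip_force":{"type":"number"}},"required":["deltas"]}

```bash
mkdir -p pics; cat > h.py <<'E'
import numpy as np, cv2
from workcell import telemetry, vision, workorder
def grab(n,tag):
    im=vision.grab_frame(n); cv2.imwrite(f'pics/{n}_{tag}.png',im[:,:,::-1]); return im
def cam(n):
    c=vision.camera_info(n); R=cv2.Rodrigues(np.array(c['rvec'],float))[0]
    return np.array(c['mtx'],float),R,np.array(c['tvec'],float).ravel()
def ray(n,uv,z):
    K,R,t=cam(n); o=-R.T@t; d=R.T@np.linalg.solve(K,[uv[0],uv[1],1.])
    return o+d*(z-o[2])/d[2]
def proj(n,p):
    K,R,t=cam(n); q=K@(R@np.array(p,float)+t); return q[:2]/q[2]
E
python3 - <<'E'
from h import *
for n in('scene','top'):
    im=grab(n,'0'); K,R,t=cam(n); print(n,K[0,0],-R.T@t)
s=telemetry.observe(); print(s)
a=cv2.imread('pics/top_0.png');b=cv2.imread('pics/scene_0.png')
cv2.imwrite('pics/v1.png',cv2.resize(a,(800,600),interpolation=cv2.INTER_CUBIC))
cv2.imwrite('pics/v2.png',cv2.resize(b,(800,600),interpolation=cv2.INTER_CUBIC))
E
```

```text
scene 416.2515300841657 [1.24545789 0.46717697 1.24304863]
top 406.0845071047666 [ 0.301459   -0.06545422  1.13583238]
{'clock': 0.1, 'qpos': array([ 1.19479623,  0.52195593, -0.03633498,  1.59993545,  0.02124008,
        1.02108185, -0.11280625]), 'qd': array([ 0.00106942, -0.00157456, -0.00093259, -0.00073109,  0.00056636,
       -0.00121478,  0.00037946]), 'joint_efforts': array([ 2.89451738e-03, -9.28493571e+01,  1.98357895e+00, -3.70530868e+01,
        1.81117054e-02,  5.42430105e-03,  8.15350177e-05]), 'position': array([ 0.18803552, -0.59574031,  0.23078783]), 'tool_rot': array([-1.47140024,  1.56980172,  1.97600249]), 'force': array([-0.15889134, -0.33285431, -0.17613497]), 'moment': array([-0.01132282,  0.01853157, -0.0149773 ]), 'grip_width': 0.08562603978979759}
```

View pics/v1.png

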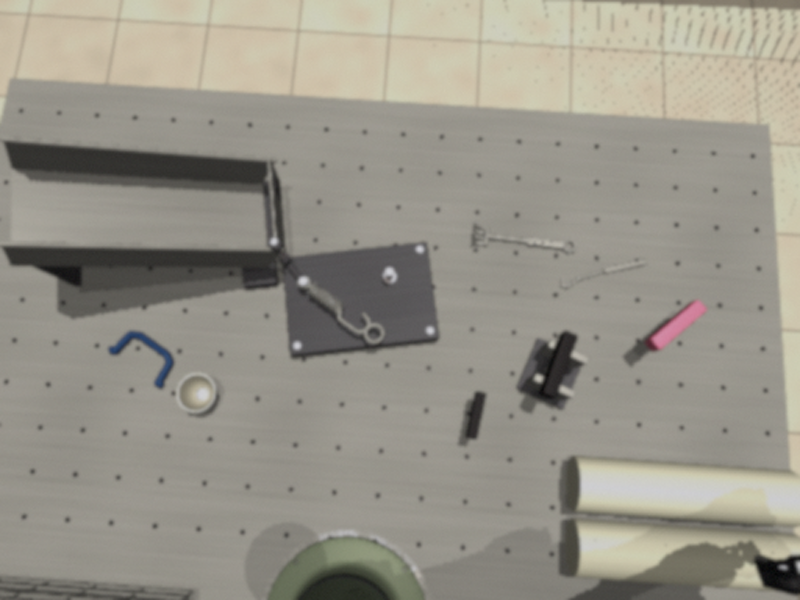

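View pics/v2.png

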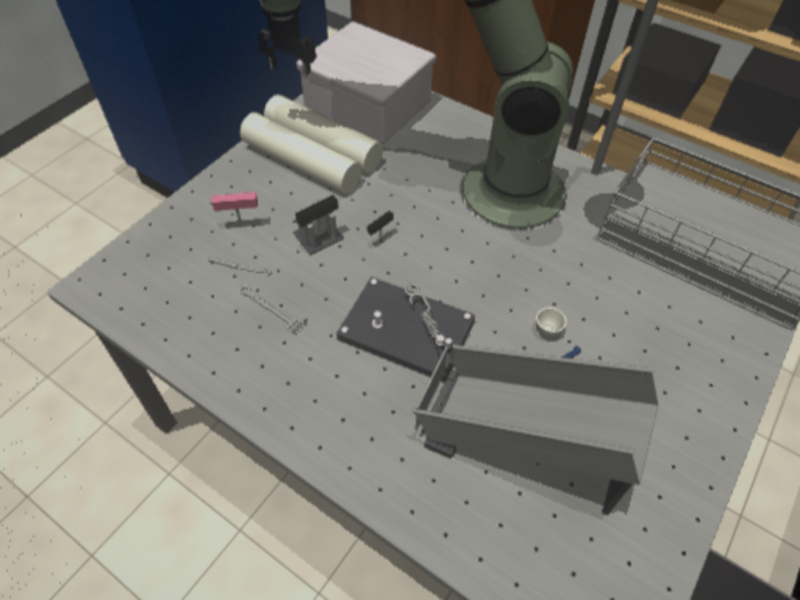

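Top view (800x600): the candidates are the large black bar lying across the rest (558,365), a small black bar puller (476,415) and a pink one (678,325). By the description (not pink, larger of its colour) I choose the one on the rest. Other pixels: post head (390,274), stud (303,282), eye (373,333), with the spring on the robot's side.

```bash
python3 - <<'E'
from h import *
a=cv2.imread('pics/top_0.png')
c1=cv2.resize(a[200:270,325:395],(400,400),interpolation=cv2.INTER_CUBIC)
c2=cv2.resize(a[150:230,180:285],(525,400),interpolation=cv2.INTER_CUBIC)
b=cv2.imread('pics/scene_0.png')
c3=cv2.resize(b[115:165,180:230],(400,400),interpolation=cv2.INTER_CUBIC)[:,:]
c4=cv2.resize(b[175:240,210:310],(400,260),interpolation=cv2.INTER_CUBIC)
top=np.hstack([c1,c3]); bot=np.zeros((400,800,3),np.uint8); bot[:305,:400]=cv2.resize(c2,(400,305)); bot[:260,400:]=c4
cv2.imwrite('pics/v3.png',cv2.resize(np.vstack([top,bot]),(600,600)) if 0 else np.vstack([top,bot[:310]])[:710])
v=np.vstack([top,bot[:310]]); cv2.imwrite('pics/v3.png',cv2.resize(v,(676,600)))
# black handle
m=(a.max(2)<45).astype(np.uint8)
n,l,s,ce=cv2.connectedComponentsWithStats(m)
for i in range(1,n):
    if s[i,4]>30 and s[i,0]>150: 
        pts=np.argwhere(l==i)[:,::-1].astype(np.float32); print(s[i],ce[i],cv2.minAreaRect(pts))
for nm,uv,z in(('post',(390*.64,274*.64),.072),('stud',(303*.64,282*.64),.07),('eye',(373*.64,333*.64),.063),('puller',(560*.64,362*.64),.119)): print(nm,ray('top',uv,z))
E
```

```text
[156 171  16   4  42] [161.73809524 172.28571429] ((163.5, 172.5), (15.0, 3.0), 0.0)
[340 214  22  42 259] [350.67953668 238.83783784] ((350.3008728027344, 234.01327514648438), (16.2546329498291, 42.21508026123047), 7.495856761932373)
[355 219  11  25  72] [361.04166667 231.88888889] ((361.3868103027344, 231.39622497558594), (5.906504154205322, 25.82378578186035), 15.945395469665527)
[299 258   6  21  39] [301.28205128 267.51282051] ((300.7059326171875, 267.82354736328125), (3.0370264053344727, 20.608394622802734), 12.52880859375)
[484 357  28  23 408] [498.8504902  367.91421569] ((497.5, 368.0), (22.0, 27.0), 90.0)
[192 367  56  17 271] [214.41697417 374.7896679 ] ((219.49998474121094, 374.9999694824219), (54.99999237060547, 15.999998092651367), -0.0)
[220 376  14   8  51] [226.90196078 379.8627451 ] ((226.5, 379.5), (7.0, 13.0), 90.0)
post [ 0.57676391 -0.03544672  0.072     ]
stud [0.55322629 0.11377588 0.07      ]
eye [ 0.47322496 -0.01319823  0.063     ]
puller [ 0.43682502 -0.31907755  0.119     ]
```

View pics/v3.png

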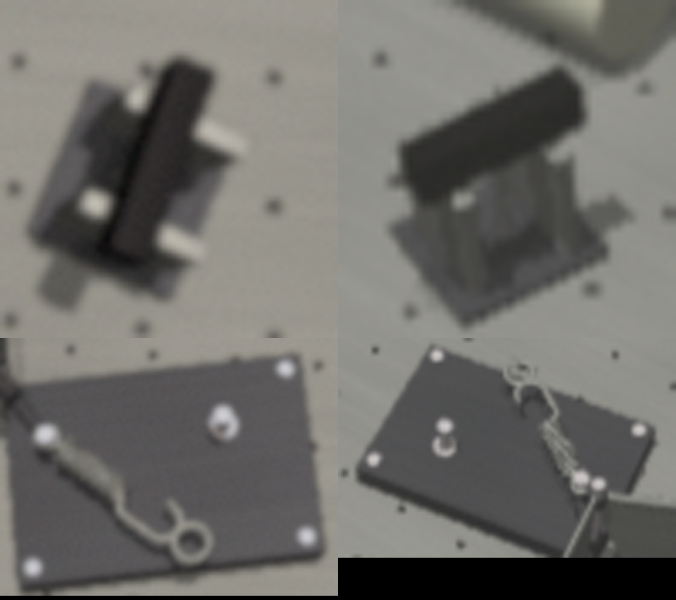

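Crop: the bar lying across the rest (with its two pale rails and foot plate) is the large black one, so the choice holds. The hook lies relaxed with the eye towards the robot. The post has a bright head, and below it in the picture its base ring.

```bash
python3 - <<'E'
from h import *
np.set_printoptions(linewidth=250)
for n,(x0,x1,y0,y1) in(('top',(338,374,210,256)),('scene',(188,220,122,148))):
    g=cv2.imread(f'pics/{n}_0.png').max(2); print(n,x0,y0); print('\n'.join(' '.join('%3d'%v for v in r) for r in g[y0:y1,x0:x1]))
for n,(x0,x1,y0,y1),th in(('top',(188,204,172,188),170),('top',(242,258,165,184),170),('scene',(232,252,194,214),170),('scene',(272,296,208,226),170)):
    g=cv2.imread(f'pics/{n}_0.png').min(2)[y0:y1,x0:x1]
    for th in(130,170,200):
        k,l,s,c=cv2.connectedComponentsWithStats((g>th).astype(np.uint8))
        print(n,th,[(s[i,4],c[i]+[x0,y0]) for i in range(1,k)])
E
```

```text
top 338 210
157 158 156 155 157 157 157 157 157 156 156 156 157 156 157 157 156 156 156 156 155 155 152 147 145 150 151 153 155 157 156 156 156 156 156 155
157 157 157 156 157 159 157 157 158 158 158 157 157 157 157 156 154 153 153 155 154 145 135 124 121 127 136 145 151 155 156 156 157 156 156 157
159 158 156 158 158 156 157 157 158 157 159 157 156 158 155 151 144 141 147 148 141 125 105  88  85  94 107 124 136 145 149 153 156 158 156 157
157 155 157 157 157 156 158 158 157 157 158 157 156 157 155 143 128 121 130 132 118  92  68  54  57  62  76  91 108 120 130 144 154 158 157 157
156 155 156 156 156 156 156 156 158 156 157 157 156 157 153 138 115 102 112 109  89  57  42  45  47  50  53  59  71  83 103 128 147 155 158 158
153 153 153 154 152 151 147 149 151 153 154 155 156 155 154 143 124 106 105  93  65  36  34  42  47  47  45  47  50  56  78 114 141 152 157 157
153 153 151 151 145 135 129 132 137 144 147 149 151 150 151 150 139 126 113  86  51  30  37  45  48  44  47  44  45  49  71 111 139 153 156 157
152 153 153 148 134 117 105 110 117 123 130 135 141 143 147 154 152 138 113  81 
[... 8934 characters left out ...]
[(np.int32(18), array([193.77777778, 179.5       ]))]
top 200 [(np.int32(4), array([193.5, 179.5]))]
top 130 [(np.int32(59), array([249.50847458, 175.05084746]))]
top 170 [(np.int32(26), array([249.61538462, 174.5       ]))]
top 200 [(np.int32(3), array([248.66666667, 173.33333333]))]
scene 130 [(np.int32(16), array([241. , 200.5])), (np.int32(17), array([240.29411765, 207.41176471]))]
scene 170 [(np.int32(6), array([241. , 200.5]))]
scene 200 []
scene 130 [(np.int32(1), array([277., 209.])), (np.int32(35), array([282.85714286, 216.31428571])), (np.int32(1), array([281., 220.]))]
scene 170 [(np.int32(9), array([281.33333333, 215.88888889])), (np.int32(5), array([286.8, 217.6]))]
scene 200 []
```

```bash
cat >> h.py <<'E'
def tri(a,b):
    P=[];
    for n in('top','scene'):
        K,R,t=cam(n); P.append(K@np.c_[R,t])
    X=cv2.triangulatePoints(P[0],P[1],np.array(a,float).reshape(2,1),np.array(b,float).reshape(2,1)).ravel(); X=X[:3]/X[3]
    return X, np.linalg.norm(proj('top',X)-a), np.linalg.norm(proj('scene',X)-b)
E
python3 - <<'E'
from h import *
from scipy.spatial.transform import Rotation as Ro
np.set_printoptions(precision=4,suppress=True,linewidth=200)
print('post tri',tri((248.9,173),(241,200.5)),'ray72',ray('top',(248.9,173),.072),ray('scene',(241,200.5),.072))
print('stud tri',tri((193.7,179.5),(281.3,215.8)),ray('top',(193.7,179.5),.072))
# eye ring hole
for n,(x0,x1,y0,y1) in(('top',(222,252,202,226)),('scene',(254,276,176,196))):
    g=cv2.imread(f'pics/{n}_0.png').max(2)[y0:y1,x0:x1]
    print(n,x0,y0);print('\n'.join(' '.join('%3d'%v for v in r) for r in g))
A=ray('top',(365.2,212.7),.119);B=ray('top',(351.2,252),.119);print('handle',(A+B)/2,np.linalg.norm(A-B),np.degrees(np.arctan2(*(A-B)[1::-1])))
s=telemetry.observe();r,p,y=s['tool_rot'];print(Ro.from_euler('xyz',[r,p,y]).as_matrix())
for x in(-55,55):
  for w in (-12,12):
    d=(A-B)/np.linalg.norm(A-B);e=np.array([-d[1],d[0],0]); print(proj('scene',(A+B)/2+d*x/1e3+e*w/1e3))
E
```

```text
post tri (array([ 0.5837, -0.0332,  0.0705]), np.float64(0.042090018864938246), np.float64(0.03150586022361447)) ray72 [ 0.5832 -0.0331  0.072 ] [ 0.5846 -0.0326  0.072 ]
stud tri (array([0.5561, 0.1142, 0.0701]), np.float64(0.1544052427137834), np.float64(0.11878594877102847)) [0.5554 0.1143 0.072 ]
top 222 202
 89  89  87  89  87  89  88  88  87  94 108 127 130 117  99  89  88  86  86  87  86  87  87  87  87  88  88  87  88  89
 89  90  89  87  88  89  86  88  84  84  95 115 133 132 116  96  90  88  89  87  87  88  87  88  87  88  89  88  89  89
 92  88  88  91  88  89  89  87  81  72  78 101 124 138 125 102  89  88  89  87  89  89  88  89  89  89  91  90  90  90
102  94  90  88  89  88  89  87  79  70  70  85 114 135 133 110  96  93  93  94  91  92  91  91  90  92  90  91  90  92
117 107  98  92  91  90  90  88  82  75  71  77 104 133 140 124 114 114 112 108 100  96  92  91  90  90  91  92  91  93
132 127 115 101  94  91  91  90  88  84  77  77 103 134 145 141 137 138 132 128 121 109  99  92  91  92  91  90  91  92
128 135 134 120 107  95  91  90  88  87  84  90 114 141 148 142 13
[... 3401 characters left out ...]
73 107 140 114 112 125 131
 82  81  81  81  77  73  66  76 134 116  83  77  69  71  63  61  85 135 123  95  89  95
 80  81  81  82  81  77  72  80 122 122  78  66  59  64  58  59  68 113 140 105  84  82
 81  81  81  82  81  80  77  79  99 117  75  58  64  71  65  63  58  81 134 125  94  83
 79  79  80  81  81  81  81  79  82  88  67  67  77  79  76  72  65  74 116 140 107  86
 80  78  80  80  81  80  80  75  74  74  65  76  81  81  81  77  73  77  79 121 122  90
handle [ 0.4356 -0.3188  0.119 ] 0.10674328282037779 -18.52454138848197
[[-0.0004  0.3011 -0.9536]
 [ 0.0009 -0.9536 -0.3011]
 [-1.     -0.001   0.0001]]
[213.028  123.3021]
[216.4872 126.887 ]
[188.3724 135.5261]
[191.7329 139.2964]
```

```bash
python3 - <<'E'
from h import *
np.set_printoptions(precision=4,suppress=True)
e=ray('top',(239,212.6),.061); st=np.array([.556,.1142]);po=np.array([.5835,-.033])
print('eye',e,'r',np.linalg.norm(e[:2]-st),proj('scene',e))
a=lambda v:np.arctan2(v[1],v[0])
print('swing',a(po-st)-a(e[:2]-st), np.linalg.norm(po-st))
E
```

```text
eye [ 0.475  -0.0137  0.061 ] r 0.15143068699892728 [263.278  184.3491]
swing 0.7490779148739806 0.14974675288633138
```

play_rows:
  deltas:
    - [40, 45, 0, 0, 0, -6, 85]
    - [40, 45, 0, 0, 0, -6, 85]
    - [40, 45, 0, 0, 0, -6, 85]
    - [40, 45, 0, 0, 0, -6, 85]
    - [40, 45, 0, 0, 0, -6, 85]
    - [40, 45, 0, 0, 0, -6, 85]
    - [8, 7, 0, 0, 0, 0, 85]
    - [0, 0, 0, 0, 0, 0, 85]

```text
clock: 1.1
position: [0.4362, -0.3188, 0.2311]
tool_rot: [0.224, 1.57, 3.045]
force: [0.7, -1.7, -1.0]
grip_width: 0.0849
```

play_rows:
  deltas:
    - [0, 0, -30, 0, 0, 0, 85]
    - [0, 0, -30, 0, 0, 0, 85]
    - [0, 0, -30, 0, 0, 0, 85]
    - [0, 0, -30, 0, 0, 0, 85]
    - [0, 0, -20, 0, 0, 0, 85]
    - [0, 0, -8, 0, 0, 0, 85]
    - [0, 0, 0, 0, 0, 0, 85]
    - [0, 0, 0, 0, 0, 0, 50]

```text
clock: 2.1
position: [0.4363, -0.3196, 0.0841]
tool_rot: [2.86, 1.57, -0.605]
force: [-0.2, -0.2, -0.1]
grip_width: 0.0691
```

```bash
python3 - <<'E'
from h import *
from scipy.spatial.transform import Rotation as Ro
s=telemetry.observe();R=Ro.from_euler('xyz',s['tool_rot']).as_matrix();print(s['position'],s['force'],s['grip_width'],R[:,0],np.degrees(np.arctan2(R[1,1],R[0,1])))
a=grab('top','1')[:,:,::-1];b=grab('scene','1')[:,:,::-1]
cv2.imwrite('pics/v4.png',np.hstack([cv2.resize(a[190:290,310:410],(400,400)),cv2.resize(b[90:170,160:240],(400,400))]))
E
```

```text
[ 0.43626901 -0.31959994  0.08409389] [-0.19950709 -0.24113934 -0.08984548] 0.06913310854432234 [ 9.42736899e-04 -6.51965055e-04 -9.99999343e-01] -108.50590386901487
```

View pics/v4.png

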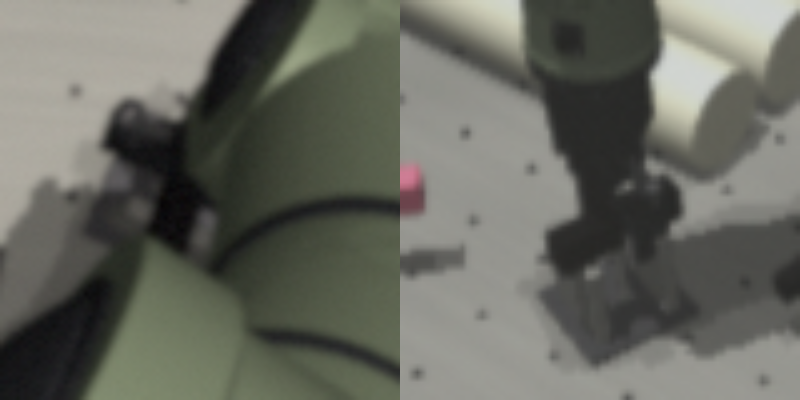

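The fingers straddle the handle at its middle. Next I close and lift.

play_rows:
  deltas:
    - [0, 0, 0, 0, 0, 0, 20]
    - [0, 0, 0, 0, 0, 0, 10]
    - [0, 0, 0, 0, 0, 0, 10]
    - [0, 0, 0, 0, 0, 0, 10]
    - [0, 0, 0, 0, 0, 0, 10]
    - [0, 0, 0, 0, 0, 0, 10]
  grip_force: 80

```text
clock: 2.95
position: [0.4363, -0.3191, 0.0838]
tool_rot: [2.944, 1.57, -0.52]
force: [-2.2, 0.4, 8.4]
grip_width: 0.0232
```

play_rows:
  deltas:
    - [0, 0, 10, 0, 0, 0, 10]
    - [0, 0, 20, 0, 0, 0, 10]
    - [0, 0, 25, 0, 0, 0, 10]
    - [0, 0, 25, 0, 0, 0, 10]
    - [0, 0, 15, 0, 0, 0, 10]
    - [0, 0, 5, 0, 0, 0, 10]
    - [0, 0, 0, 0, 0, 0, 10]

```text
clock: 3.82
position: [0.436, -0.3189, 0.183]
tool_rot: [-0.321, 1.57, 2.498]
force: [1.0, -0.1, -0.9]
grip_width: 0.0228
```

play_rows:
  deltas:
    - [4, 30, 0, 0, 0, 0, 10]
    - [6, 50, 0, 0, 0, 0, 10]
    - [7, 55, 0, 0, 0, 0, 10]
    - [7, 55, 0, 0, 0, 0, 10]
    - [7, 55, 0, 0, 0, 0, 10]
    - [5, 40, 0, 0, 0, 0, 10]
    - [3, 20, 0, 0, 0, 0, 10]
    - [0, 0, 0, 0, 0, 0, 10]

```text
clock: 4.82
position: [0.4749, -0.0126, 0.1825]
tool_rot: [0.027, 1.57, 2.848]
force: [-0.9, -0.7, -2.9]
grip_width: 0.0234
```

play_rows:
  deltas:
    - [0, 0, -15, 0, 0, 0, 10]
    - [0, 0, -15, 0, 0, 0, 10]
    - [0, 0, -8, 0, 0, 0, 10]
    - [0, 0, 0, 0, 0, 0, 10]

```text
clock: 5.32
position: [0.4747, -0.0143, 0.1445]
tool_rot: [0.38, 1.569, -3.084]
force: [0.3, -0.2, -1.0]
grip_width: 0.0233
```

```bash
python3 - <<'E'
from h import *
s=telemetry.observe();p=s['position'];print(p,s['force'])
a=grab('top','2')[:,:,::-1];b=grab('scene','2')[:,:,::-1]
q=p.copy();q[2]+=.001-.062;print('ball exp',proj('scene',q),proj('top',q))
u,v=proj('scene',p).astype(int); print(u,v)
c=b[v-40:v+40,u-40:u+40]
cv2.imwrite('pics/v5.png',np.hstack([cv2.resize(a[150:250,190:290],(400,400)),cv2.resize(c,(400,400),interpolation=cv2.INTER_CUBIC)]))
E
```

```text
[ 0.47470687 -0.0143126   0.14447841] [ 0.30680583 -0.23964752 -0.99569166]
ball exp [263.369438   180.35433896] [238.89694129 211.33439917]
263 169
```

View pics/v5.png

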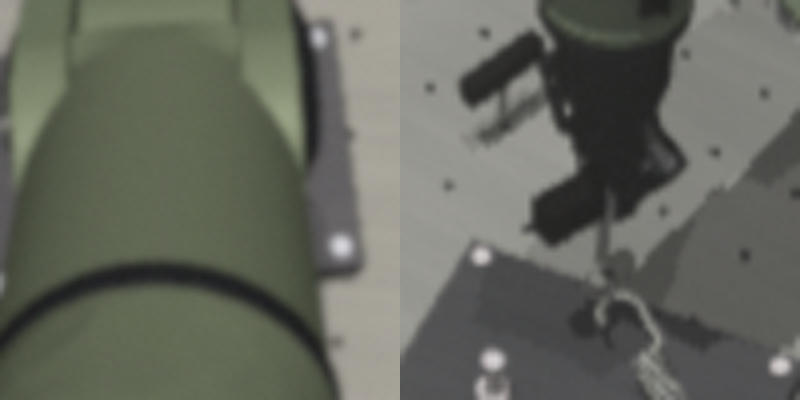

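```bash
python3 - <<'E'
from h import *
g=cv2.imread('pics/scene_2.png').max(2); print('cols 254..');print('\n'.join('%d: '%(164+i)+' '.join('%3d'%v for v in r) for i,r in enumerate(g[164:196,254:276])))
p=np.array([.4747,-.0143,.1455])
for dz in(0,-.02,-.04,-.0565,-.062,-.0675): print(dz,proj('scene',p+[0,0,dz]))
for q in((.475,-.0137,.06),(.475,-.0137,.063)): print(proj('scene',q))
E
```

```text
cols 254..
164: 147 132 106  81  52  42  38  38  37  38  38  38  37  39  37  38  38  39  37  39  40  42
165: 122  91  59  46  43  42  41  36  36  35  40  38  38  37  37  39  38  38  38  37  41  49
166:  64  50  43  41  40  41  41  39  37  38  47  40  39  38  39  39  38  39  41  46  62  87
167:  44  43  41  42  41  41  41  39  37  39  56  50  41  38  40  39  39  43  61  86 103 124
168:  42  41  40  42  41  42  40  38  38  39  57  63  46  39  41  39  43  65  99 124 129 132
169:  41  41  41  41  41  37  38  37  35  39  59  69  46  38  37  40  62  99 126 132 132 124
170:  41  41  41  39  37  37  36  35  36  40  61  69  48  38  38  47  87 124 133 133 125 102
171:  42  41  38  37  36  37  36  36  36  42  69  72  48  41  46  66 107 128 132 131 119  86
172:  38  38  38  36  37  37  36  39  47  52  75  75  58  63  85 102 124 130 131 131 128 112
173:  37  37  38  36  37  38  45  58  70  68  80  92  94 103 122 129 130 132 131 131 130 129
174:  37  37  38  40  45  59  84  96  93  78  86 114 126 127 130 130 131 132 132 132 131 131
175:  38  38  41  60  84 100 121 123 101  79  87 121 129 131 131 1
[... 1447 characters left out ...]
 51  49  62 118 101  62  50  48  50  48  50  72 121 105  65  53  62
192:  73  73  66  55  50  50  50  59 109 108  68  50  51  56  52  50  59 103 124  83  57  57
193:  73  72  64  53  50  49  50  54  83 101  66  51  58  68  62  58  53  74 123 109  77  61
194:  72  72  70  55  48  49  49  51  63  69  55  60  70  73  71  70  61  67 110 133 103  74
195:  71  71  70  62  53  50  49  51  58  54  52  68  73  74  72  73  72  71  76 123 125  89
0 [263.88383695 169.17614588]
-0.02 [263.7154507  172.86436606]
-0.04 [263.55073625 176.47216163]
-0.0565 [263.41752662 179.3898965 ]
-0.062 [263.37364964 180.35094871]
-0.0675 [263.33003188 181.30632299]
[263.28095233 184.52497823]
[263.30441119 184.01457827]
```

play_rows:
  deltas:
    - [0, 0, -12, 0, 0, 0, 10]
    - [0, 0, -12, 0, 0, 0, 10]
    - [0, 0, -8, 0, 0, 0, 10]
    - [0, 0, 0, 0, 0, 0, 10]

```text
clock: 5.92
position: [0.4747, -0.014, 0.1126]
tool_rot: [0.363, 1.569, -3.101]
force: [0.4, 0.0, -1.3]
grip_width: 0.0229
```

play_rows:
  deltas:
    - [0, 0, -8, 0, 0, 0, 10]
    - [0, 0, -2, 0, 0, 0, 10]
    - [0, 0, 0, 0, 0, 0, 10]

```text
clock: 6.3
position: [0.4751, -0.014, 0.1032]
tool_rot: [0.206, 1.571, 3.025]
force: [0.2, -0.7, -0.8]
grip_width: 0.023
```

play_rows:
  deltas:
    - [-4, -6.5, 0, 0, 0, 0, 10]
    - [-6, -9.5, 0, 0, 0, 0, 10]
    - [-6, -9.5, 0, 0, 0, 0, 10]
    - [0, 0, 0, 0, 0, 0, 10]
    - [0, 0, 0, 0, 0, 0, 10]

```text
clock: 6.92
position: [0.4594, -0.0394, 0.1034]
tool_rot: [-2.333, 1.57, 0.486]
force: [2.2, 1.7, -1.4]
grip_width: 0.0231
```

```bash
python3 - <<'E'
from h import *
s=telemetry.observe();p=s['position'];print(p,s['force'],s['clock'],np.hypot(p[0]-.556,p[1]-.1142))
import math
st=np.array([.556,.1142]);po=np.array([.5835,-.033]);a0=math.atan2(*(po-st)[::-1])
prev=p[:2]
for sw,r in((.749,.209),(.6,.212),(.45,.212),(.3,.212),(.2,.212),(.1,.212),(.04,.212),(0,.212),(0,.174)):
    q=st+r*np.array([math.cos(a0-sw),math.sin(a0-sw)]); print(sw,q.round(4),((q-prev)*1e3).round(1)); prev=q
E
```

```text
[ 0.45939638 -0.03935586  0.10340816] [ 2.22129133  1.66580906 -1.43135724] 6.925 0.18141571410164725
0.749 [ 0.4442 -0.0624] [-15.2 -23. ]
0.6 [ 0.4705 -0.0798] [ 26.2 -17.4]
0.45 [ 0.5004 -0.0904] [ 29.9 -10.6]
0.3 [ 0.5316 -0.0964] [31.2 -6. ]
0.2 [ 0.5528 -0.0978] [21.1 -1.4]
0.1 [ 0.5739 -0.097 ] [21.2  0.7]
0.04 [ 0.5866 -0.0956] [12.6  1.5]
0 [ 0.5949 -0.0942] [8.4 1.4]
0 [ 0.588  -0.0568] [-7.  37.4]
```

The spring pulls with about 2.8 N towards the stud (3 N expected), so the pin is in the eye. I stretch further and swing.

play_rows:
  deltas:
    - [-7, -11, 0, 0, 0, 0, 10]
    - [-8, -12, 0, 0, 0, 0, 10]
    - [6, -6, 0, 0, 0, 0, 10]
    - [10, -6, 0, 0, 0, 0, 10]
    - [10, -5, 0, 0, 0, 0, 10]
    - [15, -6, 0, 0, 0, 0, 10]
    - [15, -5, 0, 0, 0, 0, 10]
    - [0, 0, 0, 0, 0, 0, 10]

```text
clock: 7.92
position: [0.5015, -0.0906, 0.1031]
tool_rot: [-2.017, 1.57, 0.801]
force: [1.3, 5.7, -0.9]
grip_width: 0.023
```

```bash
python3 - <<'E'
from h import *
s=telemetry.observe();p=s['position'];print(p,s['force'],s['clock'],np.hypot(p[0]-.556,p[1]-.1142))
E
```

```text
[ 0.50149515 -0.09055158  0.10310982] [ 1.3466793   5.6755693  -0.93542291] 7.925 0.2118820202889472
```

play_rows:
  deltas:
    - [15, -3, 0, 0, 0, 0, 10]
    - [15, -3, 0, 0, 0, 0, 10]
    - [11, -1, 0, 0, 0, 0, 10]
    - [10, 0, 0, 0, 0, 0, 10]
    - [10, 0, 0, 0, 0, 0, 10]
    - [10, 0, 0, 0, 0, 0, 10]
    - [0, 0, 0, 0, 0, 0, 10]

```text
clock: 8.8
position: [0.5717, -0.097, 0.1029]
tool_rot: [-0.474, 1.57, 2.346]
force: [-1.8, 5.1, -0.5]
grip_width: 0.0226
```

```bash
python3 - <<'E'
from h import *
s=telemetry.observe();p=s['position'];print(p,s['force'],s['clock'],np.hypot(p[0]-.556,p[1]-.1142))
E
```

```text
[ 0.57174573 -0.09698084  0.10291783] [-1.76218775  5.14136521 -0.49208243] 8.8 0.21176702722359975
```

play_rows:
  deltas:
    - [6, 0.3, 0, 0, 0, 0, 10]
    - [6, 0.5, 0, 0, 0, 0, 10]
    - [6, 1, 0, 0, 0, 0, 10]
    - [5, 1, 0, 0, 0, 0, 10]
    - [0, 0, 0, 0, 0, 0, 10]
    - [0, 0, 0, 0, 0, 0, 10]

```text
clock: 9.55
position: [0.5941, -0.0942, 0.1029]
tool_rot: [-0.202, 1.569, 2.617]
force: [-1.3, 6.2, -0.0]
grip_width: 0.0228
```

```bash
python3 - <<'E'
from h import *
s=telemetry.observe();p=s['position'];print(p,s['force'],s['clock'],np.hypot(p[0]-.556,p[1]-.1142))
a=grab('top','3')[:,:,::-1];b=grab('scene','3')[:,:,::-1]
cv2.imwrite('pics/v6.png',np.hstack([cv2.resize(a[145:225,180:280],(400,320),interpolation=cv2.INTER_CUBIC),cv2.resize(b[165:229,210:290],(400,320),interpolation=cv2.INTER_CUBIC)]))
E
```

```text
[ 0.59409796 -0.09420619  0.10289307] [-1.33498984e+00  6.16290945e+00 -8.24802803e-04] 9.55 0.21185985106274224
```

View pics/v6.png

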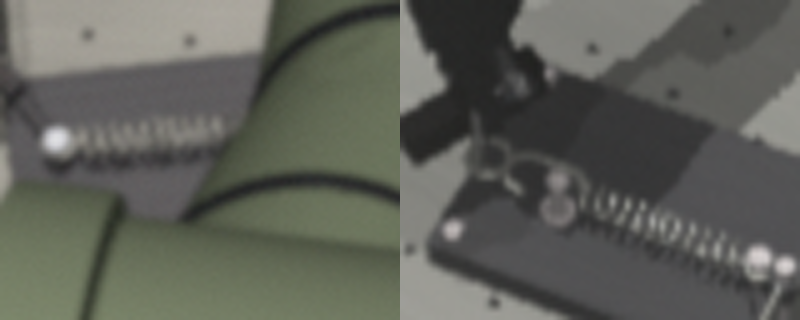

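Scene crop: the post head (560,182) stands in the hook's mouth, with the shank on the robot's side and the lip tip at (518,192) outside the post. I ease back along the line.

play_rows:
  deltas:
    - [-1, 6, 0, 0, 0, 0, 10]
    - [-1.3, 7, 0, 0, 0, 0, 10]
    - [-1.2, 6, 0, 0, 0, 0, 10]
    - [-0.9, 5, 0, 0, 0, 0, 10]
    - [-0.7, 4, 0, 0, 0, 0, 10]
    - [0, 0, 0, 0, 0, 0, 10]

```text
clock: 10.4
position: [0.589, -0.0665, 0.1033]
tool_rot: [1.476, 1.571, -1.988]
force: [-0.9, 3.4, -1.0]
grip_width: 0.0232
```

play_rows:
  deltas:
    - [-0.7, 4, 0, 0, 0, 0, 10]
    - [-0.7, 4, 0, 0, 0, 0, 10]
    - [-0.4, 2, 0, 0, 0, 0, 10]
    - [0, 0, 0, 0, 0, 0, 10]
    - [0, 0, 0, 0, 0, 0, 10]

```text
clock: 11.02
position: [0.5873, -0.0569, 0.1033]
tool_rot: [2.61, 1.571, -0.854]
force: [-0.0, -0.0, -1.9]
grip_width: 0.023
```

```bash
python3 - <<'E'
from h import *
s=telemetry.observe();p=s['position'];print(p,s['force'],s['clock'],np.hypot(p[0]-.556,p[1]-.1142))
b=grab('scene','4')[:,:,::-1]
cv2.imwrite('pics/v7.png',cv2.resize(b[165:229,210:290],(640,512),interpolation=cv2.INTER_CUBIC))
E
```

```text
[ 0.58728945 -0.05689102  0.10331959] [-0.01615717 -0.02494547 -1.92379252] 11.025 0.17392862738578324
```

View pics/v7.png

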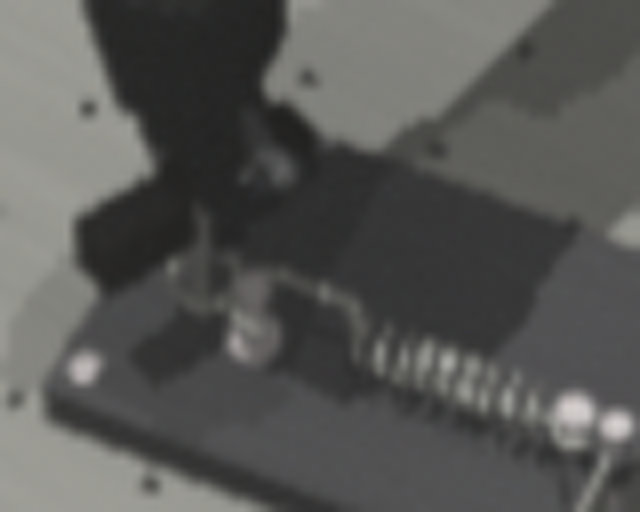

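The post sits in the bend and the pin's pull has dropped to zero, so the post carries the spring. Next I lift out straight.

play_rows:
  deltas:
    - [0, 0, 6, 0, 0, 0, 10]
    - [0, 0, 8, 0, 0, 0, 10]
    - [0, 0, 8, 0, 0, 0, 10]
    - [0, 0, 8, 0, 0, 0, 10]
    - [0, 0, 0, 0, 0, 0, 10]

```text
clock: 11.7
position: [0.5876, -0.0568, 0.1341]
tool_rot: [-2.833, 1.57, -0.014]
force: [-0.1, -0.4, -0.7]
grip_width: 0.023
```

play_rows:
  deltas:
    - [0, 0, 15, 0, 0, 0, 10]
    - [0, 0, 20, 0, 0, 0, 10]
    - [0, 0, 16, 0, 0, 0, 10]
    - [0, 0, 0, 0, 0, 0, 10]

```text
clock: 12.2
position: [0.5878, -0.0568, 0.1856]
tool_rot: [-2.844, 1.569, -0.025]
force: [-0.3, 0.4, -0.9]
grip_width: 0.0234
```

play_rows:
  deltas:
    - [-15, -26, 0, 0, 0, 0, 10]
    - [-25, -44, 0, 0, 0, 0, 10]
    - [-30, -52, 0, 0, 0, 0, 10]
    - [-30, -52, 0, 0, 0, 0, 10]
    - [-27, -46, 0, 0, 0, 0, 10]
    - [-17, -30, 0, 0, 0, 0, 10]
    - [-7.5, -12, 0, 0, 0, 0, 10]
    - [0, 0, 0, 0, 0, 0, 10]

```text
clock: 13.2
position: [0.4355, -0.3187, 0.1839]
tool_rot: [-0.447, 1.57, 2.371]
force: [0.9, 1.1, -1.2]
grip_width: 0.0229
```

```bash
python3 - <<'E'
from h import *
from scipy.spatial.transform import Rotation as Ro
s=telemetry.observe();R=Ro.from_euler('xyz',s['tool_rot']).as_matrix();print(s['position'],s['force'],R[:,0],np.degrees(np.arctan2(R[1,1],R[0,1])))
a=grab('top','5')[:,:,::-1];b=grab('scene','5')[:,:,::-1]
cv2.imwrite('pics/v8.png',np.hstack([cv2.resize(a[145:225,180:280],(400,320),interpolation=cv2.INTER_CUBIC),cv2.resize(b[90:170,160:260],(400,320),interpolation=cv2.INTER_CUBIC)]))
E
```

```text
[ 0.43552814 -0.31868087  0.18393666] [ 0.87188532  1.0869276  -1.15705562] [-4.23137704e-04  4.10521823e-04 -9.99999826e-01] -108.52790321982597
```

View pics/v8.png

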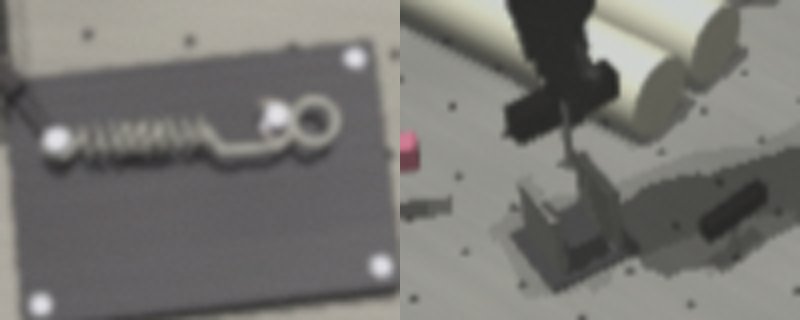

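Left: the spring is stretched from stud (57,140) to post (275,118), which sits in the bend, with the eye beyond at (315,122). Right: the puller is above its rest with the pin over the gap. I lower it.

play_rows:
  deltas:
    - [0, 0, -20, 0, 0, 0, 10]
    - [0, 0, -25, 0, 0, 0, 10]
    - [0, 0, -20, 0, 0, 0, 10]
    - [0, 0, 0, 0, 0, 0, 10]

```text
clock: 13.8
position: [0.4359, -0.317, 0.1182]
tool_rot: [-0.413, 1.568, 2.408]
force: [-0.2, 0.8, -0.9]
grip_width: 0.0232
```

play_rows:
  deltas:
    - [0, 0, -15, 0, 0, 0, 10]
    - [0, 0, -10, 0, 0, 0, 10]
    - [0, 0, -6, 0, 0, 0, 10]
    - [0, 0, -3, 0, 0, 0, 10]
    - [0, 0, 0, 0, 0, 0, 10]
    - [0, 0, 0, 0, 0, 0, 10]

```text
clock: 14.55
position: [0.4358, -0.3188, 0.0856]
tool_rot: [2.984, 1.57, -0.481]
force: [1.2, -0.9, -1.6]
grip_width: 0.0232
```

play_rows:
  deltas:
    - [0, 0, -1, 0, 0, 0, 10]
    - [0, 0, -0.5, 0, 0, 0, 10]
    - [0, 0, 0, 0, 0, 0, 10]

```text
clock: 14.92
position: [0.4357, -0.3187, 0.0838]
tool_rot: [-2.331, 1.571, 0.488]
force: [-0.1, 0.8, -1.1]
grip_width: 0.0231
```

play_rows:
  deltas:
    - [0, 0, -0.5, 0, 0, 0, 10]
    - [0, 0, -0.5, 0, 0, 0, 10]
    - [0, 0, 0, 0, 0, 0, 10]

```text
clock: 15.3
position: [0.4358, -0.3187, 0.0837]
tool_rot: [3.03, 1.57, -0.435]
force: [-6.4, 4.0, 21.9]
grip_width: 0.023
```

play_rows:
  deltas:
    - [0, 0, 0.6, 0, 0, 0, 10]
    - [0, 0, 0, 0, 0, 0, 10]
    - [0, 0, 0, 0, 0, 0, 27]
    - [0, 0, 0, 0, 0, 0, 40]
    - [0, 0, 0, 0, 0, 0, 60]
    - [0, 0, 0, 0, 0, 0, 85]
    - [0, 0, 0, 0, 0, 0, 85]
    - [0, 0, 0, 0, 0, 0, 85]

```text
clock: 16.3
position: [0.4357, -0.3187, 0.0834]
tool_rot: [-0.364, 1.571, 2.456]
force: [0.4, -0.1, 0.1]
grip_width: 0.0851
```

play_rows:
  deltas:
    - [0, 0, 10, 0, 0, 0, 85]
    - [0, 0, 20, 0, 0, 0, 85]
    - [0, 0, 30, 0, 0, 0, 85]
    - [0, 0, 40, 0, 0, 0, 85]
    - [0, 0, 40, 0, 0, 0, 85]
    - [-30, -40, 20, 0, 0, 0, 85]
    - [-30, -50, 0, 0, 0, 0, 85]
    - [-20, -50, 0, 0, 0, 0, 85]

```text
clock: 17.3
position: [0.3544, -0.4602, 0.2448]
tool_rot: [2.638, 1.569, -0.827]
force: [0.6, -0.6, 0.7]
grip_width: 0.085
```

play_rows:
  deltas:
    - [-30, -50, 0, 0, 0, 0, 85]
    - [-30, -50, 0, 0, 0, 0, 85]
    - [-30, -30, 0, 0, 0, 0, 85]
    - [0, 0, 0, 0, 0, 0, 85]

```text
clock: 17.8
position: [0.2623, -0.5908, 0.2437]
tool_rot: [0.893, 1.569, -2.576]
force: [0.8, 1.3, 0.8]
grip_width: 0.0851
```

```bash
python3 - <<'E'
from h import *
s=telemetry.observe();print(s['position'],s['force'],s['clock'])
a=grab('top','6')[:,:,::-1];b=grab('scene','6')[:,:,::-1]
o=cv2.imread('pics/top_0.png')
d=cv2.absdiff(a,o).max(2); k,l,st,c=cv2.connectedComponentsWithStats((d>40).astype(np.uint8)); print([(x[:5].tolist()) for x in st[1:] if x[4]>6])
cv2.imwrite('pics/v9.png',np.vstack([cv2.resize(a[145:275,70:470],(800,260),interpolation=cv2.INTER_CUBIC),np.hstack([cv2.resize(a[195:275,315:415],(400,320),interpolation=cv2.INTER_CUBIC),cv2.resize(b[100:180,160:260],(400,320),interpolation=cv2.INTER_CUBIC)])]))
E
```

```text
[ 0.26227018 -0.59076733  0.24373765] [0.80037259 1.3083484  0.77561017] 17.8
[[254, 169, 8, 3, 13], [262, 172, 3, 7, 9], [230, 177, 18, 6, 34], [251, 176, 2, 5, 8], [255, 179, 5, 2, 8], [198, 183, 18, 6, 57], [216, 198, 5, 9, 11], [228, 202, 16, 17, 49], [480, 300, 32, 25, 531], [416, 311, 52, 21, 655], [370, 332, 93, 37, 1775], [469, 341, 7, 5, 24], [456, 346, 56, 35, 995], [263, 361, 99, 23, 769], [369, 373, 4, 4, 8], [409, 374, 42, 10, 287], [360, 376, 5, 6, 7]]
```

View pics/v9.png

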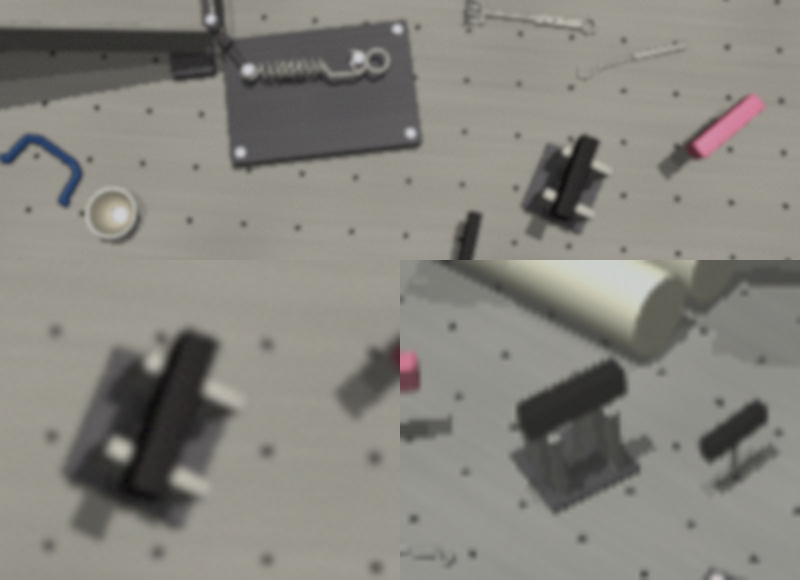

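The puller lies across its rest as at the start and the difference image shows no change there. The spring is hooked at the post, the other instruments are unmoved, and the arm is clear. I hand in.

```bash
python3 -c "
from workcell import workorder; print(workorder.job_done())"
```

```text
the job is handed in; nothing more can be done
None
```

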